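# Lid-up scan at the library counter

### The arm

A 6-joint arm with a two-finger parallel gripper is mounted at the origin on the work surface. World frame = base frame: x ahead of the robot, y to its left, z up, the work surface at z = 0. Lengths are in mm, angles in rad, forces in N, time in s.
With the tool pointing down it reaches from about 325 to 850 mm from the base axis. Payload 4.4 kg.
Tool frame: the origin (TCP) lies between the finger pads; the fingertips stand 19 mm ahead of it and the grasp point (between the pads) is the TCP (robot.tips_ahead is the distance from the TCP to the fingertips, in mm); x points along the fingers, y is the direction in which the jaws open and shut, and the axes are right-handed (so a half turn about x gives the same grasp; the last joint's range is limited). The gripper opens to 94 mm and grips with 3 to 60 N. Pads are 16 mm wide; open, the fingers measure 119 mm over their backs; the gripper's body (75 mm by 177 mm) begins 78 mm behind the grasp point.
Start: joints at [1.042, 0.207, 1.542, -0, 1.393, -0.15], TCP at [212.114, 534.448, 224.447] pointing down, gripper open.
Joint ranges: [-2.73, 2.73], [-0.86, 2.22], [0.23, 2.46], [-1.11, 4.25], [0.08, 2.63], [-2.82, 2.82]. Speed limits (rad/s): [2.79, 2.79, 3.14, 3.14, 3.14, 3.14].

### API

Orientations are given as a unit quaternion [w, x, y, z].
In Python, from station import robot gives the robot as it stands. The module is installed in compiled form; this text tells all that it offers.
- The arm moves only by the tool send_rows, never from a script. Its argument "targets" is text: rows parted by semicolons, each of 5 numbers parted by spaces: the shift along the tool's x, y, z in mm, then the turn about the tool's x in rad, then the opening, from 0 (shut) to 1 (fully open). In form: tx ty tz twist gripper; .... A call has exactly 8 rows; each row shifts and turns the commanded pose from where the row before left it, along the tool's axes as they then stand; what a row does not reach is not made up. A row lasts 1/12 s, in which the tool goes at most 41.7 mm and 7.16 degrees, less where a joint would pass 70% of its speed; a pose out of reach is approached as far as the arm can. A call with a gripper value outside its range is refused whole. The fingers move at their own pace and stop on an object; the grip force is fixed at half the most. Time passes only in rows, so rows that do not move let the fingers close, or fill a call up. It gives the time, the measured TCP pose, the force and the opening at its end, in the units of the state.
- robot.get_state(): the state, without advancing time (a new reading comes with each control period).
- robot.get_image(name): name is "scene" or "top" or "wrist"; returns (picture, depth): 420x560x3 uint8, blue, green, red; 420x560 float32, mm along the optical axis (not along the pixel's ray), 0 where there is no reading.
- robot.camera_params(name): a dict with "K" (3x3 intrinsics, pixels), "origin" and "orientation" of the camera in the world. Camera axes: x right, y down, z forward; pixel columns grow to the right and rows downward; lengths in mm; the calibration is good to about 2 mm. A picture is of the moment at which its call begins: read the wrist's pose just before it. camera_params takes no time and is no camera call; for the wrist camera it gives the pose at the moment of the call.
- robot.close_job(): hands the job in, once; it reports no verdict.
The state is a dict: "time_s": time; "joints": joint angles; "qd": joint speeds; "effort": joint torques, N m; "eef_pos": TCP position; "tcp_rot": TCP orientation; "contact_force": force on the tool from outside, world axes, zero at the start; "torque": the same for the moment, N m; "grip_width": opening from 0.0 (shut) to 1.0 (fully open).
Only numpy, scipy, OpenCV 4.12 (cv2) and the standard library are available. Lean on these libraries where they do the work, as an engineer would, in place of code of your own. Each camera call takes 0.05 s, during which the arm holds its last target. There are 200 camera calls.

### The job

Set up a lid-up scan of a thick book: on the scanner's key panel press the round key, then the square key, then the long narrow key, each fully down and one at a time, with the scanner cover still shut. Then lift the scanner cover by its front bar and hold it open at 45 degrees: it falls shut if let go, so finish with the gripper still holding it there, still. Leave everything else on the counter where it stands.

Things in the scene. Friction and masses are not known exactly. Their poses are not given: they have to be found in the camera images.
- scanner: Flatbed scanner fixed to the counter: grey box 270 mm (its x) by 370 mm (its y), 70 mm high, with a white cover on top (closed top face at 94 mm). Origin at the centre of its underside; its -x side is the front, where the cover's bar sticks out; its +x side carries the hinge. The front looks to the robot's right (world -y), turned up to 0.25 rad either way.
- cover (a joint): Opening angle of the scanner cover in rad: 0 shut and level, 0.785 is 45 degrees, stop at 1.35. It has no stay: it falls shut from any angle. The cover is 260 mm by 360 mm by 22 mm, 0.4 to 0.8 kg; lifting it at the bar takes about 2 to 5 N upward.
- cover_bar (a point): Middle of the cover's grip bar: round steel, 12 mm thick, 150 mm long along the scanner's y, 45 mm in front of the cover's edge (centre to edge), joined to it by an arm at each end. 83 mm above the counter when shut, free below. Swings about the hinge; x axis: along the cover to the hinge. A gripper pointing down can pinch it across and stay so while the bar turns between the pads.
- cover_hinge (a point): A point on the cover's hinge axis, at the middle of the cover's width, 72 mm above the counter; the axis runs along the scanner's y. From here the bar lies 305 mm along the cover (its -x) and 11 mm above (its z).
- panel: Key panel fixed to the counter on the robot's right of the scanner: grey box 190 mm (its x) by 90 mm (its y), 35 mm high, origin at the centre of its underside. Its three keys stand in a row along its x at 55 mm spacing, in any order; each stands on a thin black plate and rises 14 mm above that plate.
- key_round_top (a point): Centre of the top of the round key, 28 mm across. White like the other two keys, top face level and 53 mm above the counter when up.
- key_round (a joint): The round key. Travel in m: 0 up, 0.006 fully down; it counts as pressed beyond 0.0045. Spring: starts to move at 1.5 N, fully down at 5 N, comes back up by itself.
- key_square_top (a point): Centre of the top of the square key, 28 by 28 mm. White like the other two keys, top face level and 53 mm above the counter when up.
- key_square (a joint): The square key. Travel in m: 0 up, 0.006 fully down; it counts as pressed beyond 0.0045. Spring: starts to move at 1.5 N, fully down at 5 N, comes back up by itself.
- key_long_top (a point): Centre of the top of the long narrow key, 16 mm along the panel's x and 50 mm along its y. White like the other two keys, top face level and 53 mm above the counter when up.
- key_long (a joint): The long narrow key. Travel in m: 0 up, 0.006 fully down; it counts as pressed beyond 0.0045. Spring: starts to move at 1.5 N, fully down at 5 N, comes back up by itself.
- sanitizer: Bystander: clear bottle 60 mm across, 150 mm tall, loose, beyond the scanner. Origin at the centre of its underside, as for all bystanders.
- pen_cup: Bystander: dark cup 76 mm across, 95 mm tall, with pens up to 155 mm, loose, beyond the scanner.
- stapler: Bystander: black stapler 130 by 34 by 55 mm, loose, beyond the panel.
- stamp: Bystander: wooden hand stamp 50 by 30 mm, 72 mm tall, loose, on the robot's right of the panel.
- tissues: Bystander: white tissue box 110 by 110 mm, 120 mm tall, loose, at the far right.

How it is judged (in metres and radians):
On the way, in this order (a step that is already met when the one before it is completed fails the run):
1. the round key alone is pressed fully down, cover shut (value of joint key_round above 0.0045 m and value of joint each of key_square, key_long below 0.002 m and value of joint cover below 0.06 rad), for 0.05 s.
2. then the square key alone is pressed fully down, cover shut (value of joint key_square above 0.0045 m and value of joint each of key_round, key_long below 0.002 m and value of joint cover below 0.06 rad), for 0.05 s.
3. then the long key alone is pressed fully down, cover shut (value of joint key_long above 0.0045 m and value of joint each of key_round, key_square below 0.002 m and value of joint cover below 0.06 rad), for 0.05 s.
4. then the gripper lifts the cover past 20 degrees (value of joint cover above 0.35 rad and contact force between the fingers and cover above 1 N), for 0.1 s.
At the end, for the whole second after the job is handed in: The cover is open at 45 degrees, within 6 degrees, not moving, with the gripper's fingers bearing on it (over 1 N) and nothing else holding it; all keys are up and every loose bystander is within 30 mm of where it stood (value of joint cover between 0.68 and 0.89 rad and velocity of joint cover between -0.1 and 0.1 rad/s and contact force between the fingers and cover above 1 N and value of joint each of key_round, key_square, key_long below 0.002 m and distance of each of sanitizer, pen_cup, stapler, stamp, tissues from where it was at the start of the episode below 0.03 m); the arm keeps its last pose, push and grip.
It fails at once if two keys are down at once (value of joint each of key_round, key_square above 0.003 m or value of joint each of key_round, key_long above 0.003 m or value of joint each of key_square, key_long above 0.003 m).
It fails at once if a bystander is pushed more than 40 mm away (distance of any of sanitizer, pen_cup, stapler, stamp, tissues from where it was at the start of the episode above 0.04 m).
It also fails if it takes over 58 s, if anything falls off the work surface, if the arm or the gripper's body presses on something with over 40 N, if the wrist force passes 120 N, or if a joint passes its speed limit or range.

## Working session

There is one attempt and no reset: what is moved stays moved. The work goes in short steps, Python scripts to look and compute and a tool call to move; the robot and the scene stay as the last step left them, time stands still between calls to the robot, and variables do not carry over. Pictures are saved under pics/ and viewed, about 8 in all and at most 12, crops included, and the job is handed in when it is done.

Besides the shell and the picture viewer there is one more tool, called after "Call:" as name(argument=value, ...) on one line, values as JSON. send_rows: Moves the arm, as the interface text tells. Its arguments: {"type":"object","properties":{"targets":{"type":"string"}},"required":["targets"]}

```bash
mkdir -p pics
cat > h.py <<'E'
import numpy as np, cv2
from scipy.spatial.transform import Rotation as R
from station import robot
def rot(q): return R.from_quat([q[1],q[2],q[3],q[0]]).as_matrix()
def grab(n):
    p=robot.camera_params(n); im,d=robot.get_image(n); return im,d,p
def cloud(d,p):
    K=np.array(p["K"]); v,u=np.indices(d.shape)
    c=np.stack([(u-K[0,2])/K[0,0]*d,(v-K[1,2])/K[1,1]*d,d],-1)
    return c@rot(p["orientation"]).T+np.array(p["origin"])
E
python3 - <<'E'
from h import *
for n in ("top","scene"):
    im,d,p=grab(n); cv2.imwrite(f"pics/{n}1.png",im); np.savez(f"{n}1.npz",im=im,d=d,P=cloud(d,p))
    print(n,p)
s=robot.get_state(); print(s); print(rot(s["tcp_rot"]).round(3))
E
```

```text
top {'K': array([[401.45345739,   0.        , 281.21657744],
       [  0.        , 401.45345739, 211.38456699],
       [  0.        ,   0.        ,   1.        ]]), 'origin': array([ 527.18593807, -108.04145961, 1143.49087729]), 'orientation': array([ 0.04049608, -0.70395853,  0.70850101, -0.02878824])}
scene {'K': array([[455.81009238,   0.        , 282.42427676],
       [  0.        , 455.81009238, 215.03437788],
       [  0.        ,   0.        ,   1.        ]]), 'origin': array([1167.1735917 , -462.24845414, 1132.30439719]), 'orientation': array([-0.24662345,  0.84482315,  0.45666198, -0.13004057])}
{'time_s': 0.1, 'joints': array([ 1.04251987e+00,  2.07346690e-01,  1.54279677e+00, -1.22222728e-05,
        1.39350214e+00, -1.50525813e-01]), 'qd': array([ 0.00125125, -0.00187819, -0.00105527, -0.00128638,  0.00197394,
       -0.00188588]), 'effort': array([-9.63399689e-04, -3.71865785e+01, -2.82294059e+01,  6.99988590e-02,
        3.10729130e-02, -3.26909469e-05]), 'eef_pos': array([211.75434347, 533.84761864, 223.40692046]), 'tcp_rot': array([ 0.69429375,  0.1320757 ,  0.69476902, -0.13344738]), 'contact_force': array([ 0.72065843, -0.26375934, -1.0819417 ]), 'torque': array([ 0.0307436 , -0.02355174,  0.01920002]), 'grip_width': 1.0026408054140135}
[[-0.001  0.369  0.929]
 [-0.002  0.929 -0.369]
 [-1.    -0.002 -0.   ]]
```

View pics/top1.png

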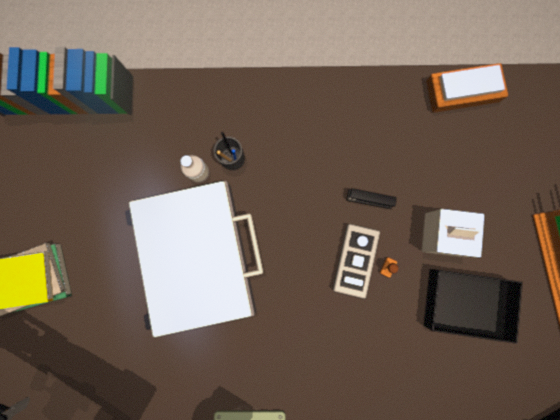

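View pics/scene1.png

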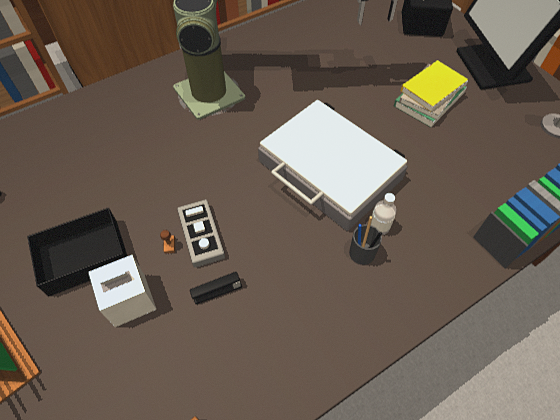

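The top picture shows the round key at (362,241), the square at (358,261) and the long one at (354,281). The bar runs about (250,215) to (262,273). The stamp, at (389,268), is close to the panel. Next I'll measure these.

Run:
```python
from h import *
z=np.load("top1.npz"); im,d,P=z["im"],z["d"],z["P"]; p=robot.camera_params("top"); K=np.array(p["K"]);Rm=rot(p["orientation"]);o=np.array(p["origin"])
def onz(u,v,h):
    r=Rm@[(u-K[0,2])/K[0,0],(v-K[1,2])/K[1,1],1]; return (o+r*(h-o[2])/r[2]).round(1)
g=im.min(2); m=np.zeros_like(g); m[222:300,332:382]=(g[222:300,332:382]>195)
n,l,st,c=cv2.connectedComponentsWithStats(m)
for i in range(1,n):
    if st[i,4]>15:
        q=P[l==i]; print(st[i],c[i],onz(*c[i],53),np.median(q,0).round(1))
# bar: points with z 70..95 front of cover
b=np.zeros_like(g,bool); b[205:285,248:268]=1
b&=(P[...,2]>60)&(P[...,2]<100)
q=P[b];print(len(q),q.min(0),q.max(0))
vv,uu=np.nonzero(b); 
for v in range(210,284,5):
    print(v,uu[vv==v], P[v,uu[vv==v],1].round(0),P[v,uu[vv==v],2].round(0))
# cover
m=((P[...,2]>85)&(P[...,2]<105)).astype(np.uint8); m[:, :125]=0;m[:,255:]=0;m[:175]=0;m[345:]=0
q=P[cv2.erode(m,np.ones((3,3)))>0]; r=cv2.minAreaRect(q[:,:2].astype(np.float32)); print(r,cv2.boxPoints(r),np.median(q[:,2]))
cv2.imwrite("pics/crop.png",cv2.resize(im[200:300,230:400],None,fx=4,fy=4,interpolation=cv2.INTER_CUBIC))
```

```text
[358 237   9   9  69] [362.11594203 240.92753623] [ 552.7 -308.4   53. ] [ 552.6 -308.3   52.6]
[353 256  11  11  96] [357.86458333 260.75      ] [ 499.6 -295.6   53. ] [ 499.  -296.1   52.9]
[345 277  18   9  98] [353.41836735 280.82653061] [ 446.4 -282.5   53. ] [ 445.9 -281.8   52.7]
327 [440.02739108 -39.87674729  63.42597362] [624.83245069  -0.9669581   92.93617083]
210 [] [] []
215 [248 249 250 251] [ -3.  -6.  -8. -11.] [87. 87. 90. 87.]
220 [248 249 250 251 252] [ -3.  -5.  -8. -11. -13.] [90. 86. 88. 88. 84.]
225 [249 250 251 252 253] [ -6.  -8. -11. -14. -16.] [90. 87. 91. 89. 83.]
230 [250 251 252 253 254] [ -8. -11. -14. -16. -19.] [86. 88. 89. 89. 85.]
235 [251 252 253 254 255] [-11. -14. -16. -19. -21.] [90. 91. 88. 89. 83.]
240 [252 253 254 255 256] [-13. -16. -19. -21. -24.] [84. 87. 91. 87. 88.]
245 [253 254 255 256 257] [-16. -19. -21. -24. -26.] [85. 91. 86. 87. 83.]
250 [254 255 256 257 258] [-19. -22. -24. -27. -29.] [86. 87. 92. 90. 86.]
255 [255 256 257 258 259] [-22. -24. -27. -30. -32.] [88. 88. 85. 91. 86.]
260 [256 257 258 259 260] [-24. -27. -30. -32. -34.] [86. 86. 91. 88. 85.]
265 [257 258 259 260 261] [-27. -30. -32. -35. -37.] [84. 90. 89. 88. 83.]
270 [256 257 258 259 260 261 262] [-24. -26. -29. -32. -35. -37. -40.] [85. 83. 85. 86. 89. 89. 86.]
275 [248 249 250 251 252 253 254] [ -3.  -6.  -8. -11. -14. -16. -19.] [87. 89. 86. 88. 85. 87. 84.]
280 [] [] []
((516.6784057617188, 125.48118591308594), (352.5675964355469, 304.5245056152344), 11.98413372039795) [[312.62085  237.82121 ]
 [375.85254  -60.06625 ]
 [720.73596   13.141159]
 [657.5043   311.02863 ]] 93.88193722749384
```

View pics/crop.png

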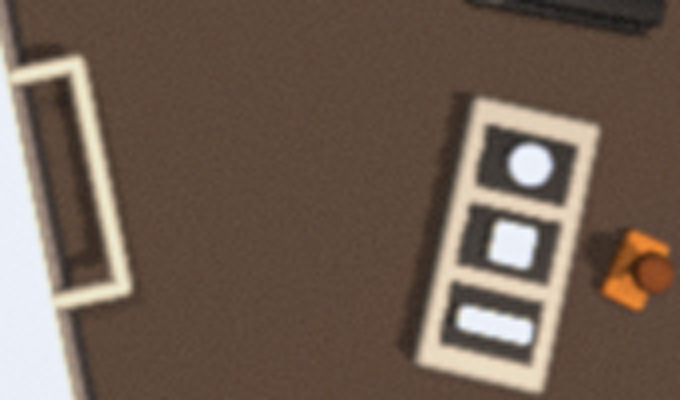

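Call:
send_rows(targets="0 -27 26 0 0;0 -27 26 0 0;0 -27 26 0 0;0 -27 26 0 0;0 -27 26 0 0;0 -27 26 0 0;0 -27 26 0 0;0 -27 26 0 0")

```text
time_s: 0.77
eef_pos: [325.6, 255.2, 224.1]
tcp_rot: [0.694, 0.132, 0.695, -0.133]
contact_force: [-0.3, -0.6, 0.7]
grip_width: 0.471
```

Call:
send_rows(targets="0 -27 26 0 0;0 -27 26 0 0;0 -27 26 0 0;0 -27 26 0 0;0 -27 26 0 0;0 -27 26 0 0;0 -27 26 0 0;0 -27 26 0 0")

```text
time_s: 1.43
eef_pos: [439.4, -22.4, 224.2]
tcp_rot: [0.694, 0.133, 0.695, -0.133]
contact_force: [0.6, 0.2, -0.0]
grip_width: 0.006
```

Call:
send_rows(targets="0 -27 26 0 0;0 -27 26 0 0;0 -27 26 0 0;0 -27 26 0 0;0 -27 26 0 0;0 -27 26 0 0;0 0 0 0 0;0 0 0 0 0")

```text
time_s: 2.1
eef_pos: [524.4, -230.0, 223.2]
tcp_rot: [0.694, 0.134, 0.695, -0.133]
contact_force: [-0.4, 0.5, -0.3]
grip_width: 0.002
```

Call:
send_rows(targets="0 0 0 -0.12 0;0 0 0 -0.12 0;0 0 0 -0.12 0;0 0 0 -0.12 0;0 0 0 -0.1 0;0 0 0 0 0;0 0 0 0 0;0 0 0 0 0")

```text
time_s: 2.77
eef_pos: [524.4, -227.6, 224.4]
tcp_rot: [0.703, -0.071, 0.704, 0.071]
contact_force: [0.4, -0.6, 0.3]
grip_width: 0.004
```

```bash
cat > t.py <<'E'
from h import *
import sys
def to(x,y,z):
    s=robot.get_state(); Rm=rot(s["tcp_rot"]); e=s["eef_pos"]
    print("t",round(s["time_s"],2),"tcp",e.round(1),"F",s["contact_force"].round(1),"yaw(y)",np.degrees(np.arctan2(Rm[1,1],Rm[0,1])).round(1),"down",Rm[:,0].round(3),"grip",round(s["grip_width"],3),"-> tool",(Rm.T@(np.array([x,y,z])-e)).round(1))
if __name__=="__main__": to(*map(float,sys.argv[1:4]))
E
python3 t.py 552.7 -308.4 100
python3 - <<'E'
from h import *
p=robot.camera_params("top"); K=np.array(p["K"]);Rm=rot(p["orientation"]);o=np.array(p["origin"])
def onz(u,v,h):
    r=Rm@[(u-K[0,2])/K[0,0],(v-K[1,2])/K[1,1],1]; return (o+r*(h-o[2])/r[2]).round(1)
a,b=onz(250,216,87),onz(262,272.5,87); print(a,b,(a+b)/2)
P=np.load("top1.npz")["P"]; v,u=np.array([220,265]),np.array([250,259]); a,b=[onz(x,y,87) for x,y in zip(u,v)]; print(a,b,np.degrees(np.arctan2(*(a-b)[1::-1])))
# wrist look
im,d,p=grab("wrist"); cv2.imwrite("pics/w1.png",im)
E
```

```text
t 2.77 tcp [ 524.4 -227.6  224.4] F [ 0.4 -0.6  0.3] yaw(y) 101.5 down [-0.  0. -1.] grip 0.004 -> tool [124.4 -84.9  11.6]
[619.5  -8.2  87. ] [471.4 -39.8  87. ] [545.45 -24.    87.  ]
[608.9  -8.2  87. ] [490.8 -32.   87. ] 11.3938754410832
```

View pics/w1.png

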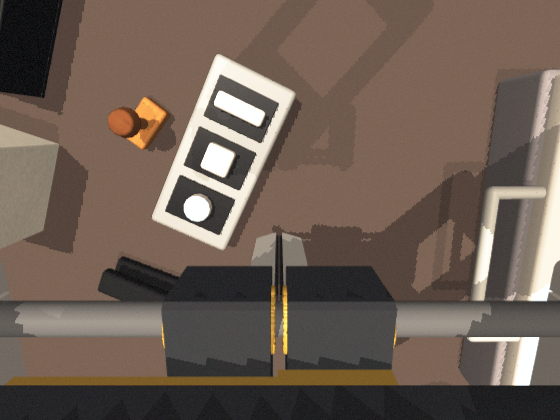

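The wrist view confirms the order of the keys: round at (197,208), square at (218,160), long at (240,108). Now I'll move above the round key.

Call:
send_rows(targets="0 -28 4 0 0;0 -28 4 0 0;0 -29 4 0 0;35 0 0 0 0;35 0 0 0 0;35 0 0 0 0;19 0 0 0 0;0 0 0 0 0")

```text
time_s: 3.48
eef_pos: [549.5, -306.5, 94.0]
tcp_rot: [0.7, -0.068, 0.707, 0.074]
contact_force: [0.1, -0.2, -0.6]
grip_width: 0.002
```

```bash
python3 t.py 552.7 -308.4 67
```

```text
t 3.48 tcp [ 549.5 -306.5   94. ] F [ 0.1 -0.2 -0.6] yaw(y) 101.5 down [-0.01   0.008 -1.   ] grip 0.002 -> tool [26.9 -2.7  3. ]
```

Call:
send_rows(targets="0 0 0 0 0;12 0 0 0 0;8 0 0 0 0;3 0 0 0 0;3 0 0 0 0;2 0 0 0 0;2 0 0 0 0;0 0 0 0 0")

```text
time_s: 4.15
eef_pos: [553.7, -309.7, 70.8]
tcp_rot: [0.704, -0.071, 0.703, 0.071]
contact_force: [-1.1, 0.2, 2.0]
grip_width: 0.0
```

```bash
python3 t.py 552.7 -308.4 66
```

```text
t 4.15 tcp [ 553.7 -309.7   70.8] F [-1.1  0.2  2. ] yaw(y) 101.6 down [ 0.001 -0.    -1.   ] grip 0.0 -> tool [ 4.8  1.4 -0.8]
```

Contact made at 2 N, so the key is starting to move. I'll press it home.

Call:
send_rows(targets="2 0 0 0 0;2 0 0 0 0;1 0 0 0 0;1 0 0 0 0;1 0 0 0 0;1 0 0 0 0;0 0 0 0 0;0 0 0 0 0")

```text
time_s: 4.82
eef_pos: [554.0, -309.8, 66.0]
tcp_rot: [0.704, -0.072, 0.703, 0.071]
contact_force: [-6.1, 4.2, 16.9]
grip_width: 0.006
```

16.9 N at z = 66, so it's fully down. Next I'll lift off and go over to the square key.

Call:
send_rows(targets="-10 0 0 0 0;-14 0 0 0 0;-14 0 0 0 0;0 8 -17 0 0;0 8 -17 0 0;0 7 -16 0 0;0 0 0 0 0;0 0 0 0 0")

```text
time_s: 5.48
eef_pos: [499.8, -297.2, 101.0]
tcp_rot: [0.704, -0.071, 0.703, 0.071]
contact_force: [1.0, -0.6, 0.4]
grip_width: 0.003
```

```bash
python3 t.py 499.6 -295.6 66
```

```text
t 5.48 tcp [ 499.8 -297.2  101. ] F [ 1.  -0.6  0.4] yaw(y) 101.5 down [ 0.001 -0.    -1.   ] grip 0.003 -> tool [35.   1.6  0.1]
```

Call:
send_rows(targets="14 1 0 0 0;10 0 0 0 0;4 0 0 0 0;3 0 0 0 0;3 0 0 0 0;2 0 0 0 0;1 0 0 0 0;0 0 0 0 0")

```text
time_s: 6.15
eef_pos: [499.9, -295.8, 66.1]
tcp_rot: [0.703, -0.071, 0.704, 0.072]
contact_force: [-6.0, 5.0, 15.3]
grip_width: 0.006
```

Call:
send_rows(targets="0 0 0 0 0;-14 0 0 0 0;-12 0 0 0 0;-12 0 0 0 0;0 8 -17 0 0;0 8 -17 0 0;0 8 -16 0 0;0 0 0 0 0")

```text
time_s: 6.82
eef_pos: [443.4, -281.4, 101.3]
tcp_rot: [0.703, -0.07, 0.704, 0.072]
contact_force: [0.2, -0.3, -0.6]
grip_width: 0.005
```

```bash
python3 t.py 446.4 -282.5 66
```

```text
t 6.82 tcp [ 443.4 -281.4  101.3] F [ 0.2 -0.3 -0.6] yaw(y) 101.5 down [-0.002  0.001 -1.   ] grip 0.005 -> tool [35.3 -1.7  2.8]
```

Call:
send_rows(targets="14 0 0 0 0;10 0 0 0 0;4 0 0 0 0;3 0 0 0 0;3 0 0 0 0;2 0 0 0 0;2 0 0 0 0;0 0 0 0 0")

```text
time_s: 7.48
eef_pos: [445.9, -282.3, 66.0]
tcp_rot: [0.703, -0.071, 0.704, 0.072]
contact_force: [-6.9, 5.8, 17.4]
grip_width: 0.007
```

```bash
python3 t.py 446.4 -282.5 66
```

```text
t 7.48 tcp [ 445.9 -282.3   66. ] F [-6.9  5.8 17.4] yaw(y) 101.6 down [-0.002  0.001 -1.   ] grip 0.007 -> tool [-0.  -0.3  0.4]
```

Call:
send_rows(targets="0 0 0 0 0;-15 0 0 0 0;-30 0 0 0 0;-32 0 0 0 0.45;-32 0 0 0 0.45;0 30 19 0 0.45;0 30 19 0 0.45;0 30 19 0 0.45")

```text
time_s: 8.15
eef_pos: [485.1, -183.0, 173.9]
tcp_rot: [0.705, -0.071, 0.702, 0.07]
contact_force: [-0.0, 0.2, -0.6]
grip_width: 0.322
```

Call:
send_rows(targets="0 30 19 0 0.45;0 30 19 0 0.45;0 30 19 0 0.45;0 26 17 0 0.45;0 15 10 0 0.45;0 0 0 0 0.45;0 0 0 0 0.45;0 0 0 0 0.45")

```text
time_s: 8.82
eef_pos: [539.6, -38.4, 172.4]
tcp_rot: [0.703, -0.072, 0.703, 0.071]
contact_force: [1.1, -1.1, -0.7]
grip_width: 0.451
```

```bash
python3 t.py 545.4 -24 83
python3 - <<'E'
from h import *
im,d,p=grab("wrist"); P=cloud(d,p); cv2.imwrite("pics/w2.png",im); np.savez("w2.npz",P=P,im=im)
m=(P[...,2]>80)&(P[...,2]<95)&(P[...,1]<-0)&(P[...,1]>-60)&(P[...,0]>450)&(P[...,0]<640)
for x in range(460,640,15):
    q=P[m&(abs(P[...,0]-x)<3)]; 
    if len(q)>3: print(x,len(q),q[:,1].min().round(1),q[:,1].max().round(1),q[:,1].mean().round(1),q[:,2].max().round(1))
E
```

```text
t 8.82 tcp [539.6 -38.4 172.4] F [ 1.1 -1.1 -0.7] yaw(y) 101.6 down [ 0.    -0.001 -1.   ] grip 0.451 -> tool [89.4 13.   8.5]
460 20 -7.7 -0.0 -3.1 89.1
475 349 -42.6 -0.2 -26.4 91.6
490 137 -39.8 -27.0 -33.6 91.5
505 123 -36.5 -24.6 -30.7 91.1
520 120 -33.3 -21.3 -27.4 91.2
535 118 -30.0 -17.9 -24.1 91.1
550 112 -26.8 -14.2 -21.0 91.4
565 112 -24.4 -11.9 -18.4 90.9
580 104 -21.0 -8.8 -15.0 91.4
595 104 -18.0 -5.4 -11.7 90.9
```

View pics/w2.png

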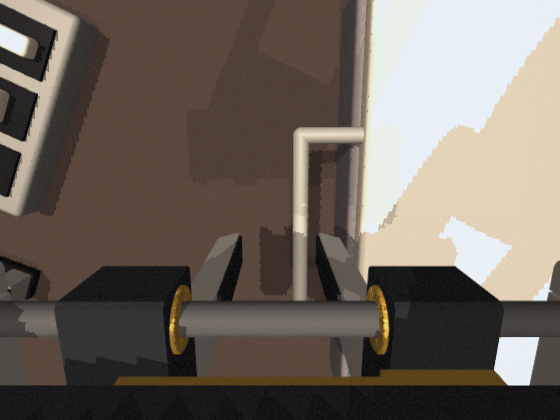

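The bar at (300,220) sits between the fingers, and the wrist depth agrees with the top view to about 2 mm. I'll centre on it, go down and close.

Call:
send_rows(targets="0 14 7 0 0.45;0 0 0 0 0.45;25 0 0 0 0.45;25 0 0 0 0.45;20 0 0 0 0.45;12 0 0 0 0.45;7 0 0 0 0.45;0 0 0 0 0.45")

```text
time_s: 9.53
eef_pos: [542.4, -23.3, 82.0]
tcp_rot: [0.702, -0.071, 0.705, 0.071]
contact_force: [0.0, -0.3, 0.6]
grip_width: 0.45
```

Call:
send_rows(targets="0 0 0 0 0;0 0 0 0 0;0 0 0 0 0;0 0 0 0 0;0 0 0 0 0;0 0 0 0 0;0 0 0 0 0;0 0 0 0 0")

```text
time_s: 10.2
eef_pos: [544.1, -20.6, 84.5]
tcp_rot: [0.704, -0.07, 0.703, 0.073]
contact_force: [-0.4, 5.8, 4.7]
grip_width: 0.115
```

Run:
```python
from h import *
from t import to
to(545.4,-22.5,83)
s=robot.get_state(); r=np.hypot(305,11); a0=np.arctan2(11,305)
prev=0
for k in range(1,33):
    a=0.795*k/32
    y=r*(np.cos(a0)-np.cos(a0+a)); z=r*(np.sin(a0+a)-np.sin(a0)); 
    if k%2==0: print(k,(-z).round(1),y.round(1))
```

```text
t 10.2 tcp [544.1 -20.6  84.5] F [-0.4  5.8  4.7] yaw(y) 101.6 down [ 0.001  0.003 -1.   ] grip 0.115 -> tool [ 1.5 -2.1  0.9]
2 -15.1 0.9
4 -30.2 2.6
6 -45.2 5.0
8 -60.0 8.2
10 -74.7 12.1
12 -89.1 16.7
14 -103.3 22.0
16 -117.2 28.0
18 -130.8 34.7
20 -144.1 42.1
22 -156.9 50.2
24 -169.4 58.8
26 -181.4 68.1
28 -192.9 77.9
30 -203.9 88.3
32 -214.4 99.3
```

The grip width is 10.8 mm, so the bar is held. I'll lift along the arc.

Call:
send_rows(targets="-7.5 0.4 0 0 0;-7.5 0.5 0 0 0;-7.5 0.8 0 0 0;-7.5 1 0 0 0;-7.5 1.1 0 0 0;-7.5 1.3 0 0 0;-7.4 1.5 0 0 0;-7.4 1.7 0 0 0")

```text
time_s: 10.87
eef_pos: [542.3, -13.1, 143.3]
tcp_rot: [0.704, -0.071, 0.703, 0.072]
contact_force: [2.1, 3.6, -5.1]
grip_width: 0.117
```

```bash
python3 t.py 544 -20 84.5
```

```text
t 10.87 tcp [542.3 -13.1 143.3] F [ 2.1  3.6 -5.1] yaw(y) 101.6 down [ 0.001  0.002 -1.   ] grip 0.117 -> tool [58.8 -7.2  0.1]
```

Call:
send_rows(targets="-7.4 1.9 0 0 0;-7.3 2 0 0 0;-7.2 2.2 0 0 0;-7.2 2.4 0 0 0;-7.1 2.6 0 0 0;-7.1 2.7 0 0 0;-7 2.9 0 0 0;-6.9 3.1 0 0 0")

```text
time_s: 11.53
eef_pos: [538.4, 5.5, 200.8]
tcp_rot: [0.704, -0.071, 0.703, 0.072]
contact_force: [3.9, 3.4, -4.5]
grip_width: 0.119
```

Call:
send_rows(targets="-6.8 3.3 0 0 0;-6.8 3.4 0 0 0;-6.7 3.6 0 0 0;-6.6 3.8 0 0 0;-6.4 4 0 0 0;-6.4 4.1 0 0 0;-6.3 4.3 0 0 0;-6.2 4.3 0 0 0")

```text
time_s: 12.2
eef_pos: [532.2, 34.7, 253.7]
tcp_rot: [0.704, -0.072, 0.703, 0.071]
contact_force: [4.6, 0.3, -2.8]
grip_width: 0.116
```

Call:
send_rows(targets="-6 4.6 0 0 0;-6 4.7 0 0 0;-5.8 4.9 0 0 0;-5.7 4.9 0 0 0;-5.5 5.2 0 0 0;-5.5 5.2 0 0 0;-5.3 5.5 0 0 0;-5.2 5.5 0 0 0")

```text
time_s: 12.87
eef_pos: [524.2, 73.1, 299.7]
tcp_rot: [0.704, -0.073, 0.703, 0.069]
contact_force: [2.7, -4.5, 0.8]
grip_width: 0.118
```

Call:
send_rows(targets="0 0 0 0 0;0 0 0 0 0;0 0 0 0 0;0 0 0 0 0;0 0 0 0 0;0 0 0 0 0;0 0 0 0 0;0 0 0 0 0")

```text
time_s: 13.53
eef_pos: [524.3, 72.5, 299.2]
tcp_rot: [0.704, -0.073, 0.703, 0.069]
contact_force: [3.1, -6.4, 4.3]
grip_width: 0.116
```

Run:
```python
from h import *
from t import to
to(544.1,-20.6,83)
print("qd",robot.get_state()["qd"].round(4))
z=robot.get_state()["eef_pos"][2]-72; print("angle from z",np.arcsin(z/np.hypot(305,11))-np.arctan2(11,305))
im,d,p=grab("scene"); cv2.imwrite("pics/s2.png",im); P=cloud(d,p)
# cover plane: white pixels
m=(im.min(2)>150)&(P[...,1]>-20)&(P[...,1]<320)&(P[...,0]>340)&(P[...,0]<740)&(P[...,2]>110)&(P[...,2]<320)
q=P[m]; 
for _ in range(5):
    c=q.mean(0); n=np.linalg.svd(q-c,full_matrices=False)[2][2]; n*=np.sign(n[2]); e=abs((q-c)@n); q=q[e<max(4,2*np.median(e))]
print(len(q),n,"tilt",np.arccos(n[2]))
```

```text
t 13.53 tcp [524.3  72.5 299.2] F [ 3.1 -6.4  4.3] yaw(y) 101.5 down [ 0.002 -0.004 -1.   ] grip 0.116 -> tool [216.7 -94.2   0.6]
qd [-0.0007 -0.0014 -0.0006  0.0027  0.0006 -0.0007]
angle from z 0.8036804115611327
900 [-0.14747905  0.66939377  0.72812218] tilt 0.755217924206826
```

View pics/s2.png

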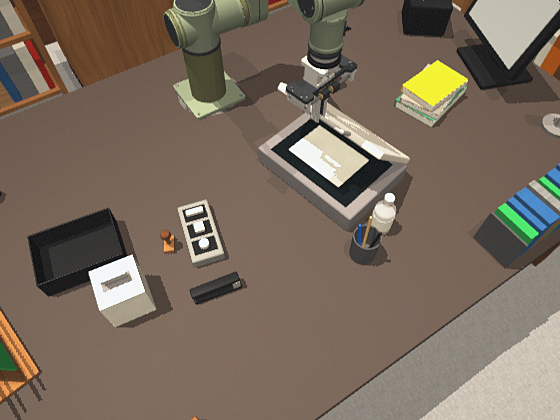

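The scene view shows the cover open at about (340,140), held at its bar by the fingers. The keys are up and the bystanders stand where they did. I read 0.80 rad from the TCP height and 0.755 rad from the depth plane; both are in range. I'm handing in.

```bash
python3 -c "
from h import *
print(robot.close_job()); s=robot.get_state(); print(s['time_s'],s['eef_pos'],s['contact_force'],s['grip_width'])"
```

```text
the job is handed in; nothing more can be done
None
the job is handed in; nothing more can be done
```

I pressed the round, square and long keys in that order with the cover shut. Then I gripped the front bar and raised the cover to about 45°, and handed the job in at about 13.6 s with the gripper still holding it. The hand-in gave no verdict.

- **Keys:** each press ended at 15–17 N with the fingertips at about 47 mm, which is a key's fully down height. I did not read the key joints themselves.
- **Cover angle:** two readings disagreed slightly: 0.80 rad from the TCP height and 0.755 rad from fitting a plane to the depth image. Both are within 0.68–0.89.
- **Hold:** the arm was still, with about 8 N on the fingers and the opening steady at about 11 mm on the 12 mm bar.
- **Surroundings:** by eye, the last scene picture showed the keys up and every bystander where it started. I did not measure this.

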